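# Close the swing strap of a tilted ring jig and secure it with its lock pin

## Task

A ring plate is loaded in the jig on the tilted plate. Swing the hold-down strap up across it into its clevis as far as it goes, then take the lock pin with the tall round knob from the wooden rack and push it fully home through the clevis and the strap, so that it is left there with its collar seated. Leave the other two pins standing in the rack.

Things in the scene. Friction and masses are not known exactly. Their poses are not given: they have to be found in the camera images.
- jig_table: The sloping plate of the jig: aluminium, 250 (x) by 270 (y) by 16 mm, fixed at 30 degrees of slope on a grey cast base and carrying the ring plate (144 mm across, its top at z 18 mm), clevis and strap. Origin at the middle of its upper face, about 100 mm above the bench; x up the slope (away from the robot), y across it from strap pivot to clevis, z square out of the face.
- clevis_hole (a point): Centre of the upper mouth of the 14 mm pin hole, on top of the dark steel clevis (38 by 46 mm, 16 mm web on the up-slope side, throat open down the slope), at (0, 105, 46) mm on jig_table; same axes. The hole runs along z through both jaws; below this point: upper jaw 0 to 10 mm, throat to 26, lower jaw to 46, then the plate.
- strap_pivot (a point): On the axis of the strap's pivot bolt, at (0, -105, 46) mm on jig_table, same axes: 210 mm from clevis_hole and level with it. The strap turns about z. It is an aluminium bar 36 mm wide and 12 mm thick that passes 4 mm above the ring plate; its top face lies 12 mm below this point.
- strap (a joint): Angle of the strap (rad): 0 = closed, against its stop in the clevis, its eye in line with the pin hole; it grows to 1.0 as the strap swings open, down the slope, towards the robot. The pivot is stiff: the strap stays where it is left and takes about 3 to 4 N at the knob to move.
- strap_knob (a point): Grip point on the black upright knob of the strap, a plain round post 16 mm in diameter, 40 mm tall, square to the plate. The point is on its axis, 26 mm above the strap's top face, 14 mm below the post's top, 140 mm from the pivot axis and 70 mm from the eye. Its z is along the post, its y along the strap from pivot to eye.
- strap_eye (a point): Centre of the upper mouth of the 14 mm hole in the strap's free end, on its top face, 210 mm from the pivot axis. When closed it lies 12 mm straight below clevis_hole, 2 mm under the upper jaw. Axes as for strap_knob.
- lock_pin: The pin to use, steel, about 0.1 kg: shank 12 mm thick and 42 mm long, its last 8 mm tapered to 6 mm; round collar 26 mm across, 4 mm thick; above it a round grooved knob 18 mm thick, from 4 to 40 mm above the origin. Origin: centre of the collar's underside; z along the pin to the knob. Starts upright and loose in a rack hole, collar on the rack's top. Home: origin at clevis_hole.
- tee_pin: Another steel pin in the rack, to be left there: T-shaped, a crossbar 52 mm long and 11 mm thick, its axis 29 mm above the collar. Origin at the centre of the underside of its 26 mm collar, x along the crossbar.
- hex_pin: Another steel pin in the rack, to be left there: a thin 9 mm shank and a low hexagonal head 22 mm across whose top is 18 mm above the origin, the centre of the underside of its 26 mm collar.
- rack: Wooden pin rack, a fixed block 64 (x) by 190 (y) by 56 mm high with three 16 mm holes along its y axis at -62, 0 and +62 mm; any pin may stand in any of them. Origin at the centre of its underside.
Things that resemble listed ones, but are neither listed nor needed, are in the scene too. What is shaped like the lock_pin but orange or pink is not meant.

How it is judged:
By the outcome, as a careful person would: the job done as asked, in the order asked, and still so for the second after the job is handed in, with the robot touching nothing.
It also fails if it takes over 54 s, if anything falls off the work surface, if the arm or the gripper's body presses on something with over 40 N, if the wrist force passes 120 N, or if a joint passes its speed limit or range.

## Robot

A 6-joint arm with a two-finger parallel gripper is mounted at the origin on the work surface. World frame = base frame: x ahead of the robot, y to its left, z up, the work surface at z = 0. Lengths are in mm, angles in rad, forces in N, time in s.
With the tool pointing down it reaches from about 300 to 775 mm from the base axis. Payload 14.6 kg.
Tool frame: the origin (TCP) lies at the very end of the fingers, on their centre line; the grasp point (between the pads) lies 19 mm behind it; z points along the fingers, y is the line along which they close (so a half turn about z gives the same grasp; the last joint's range is limited). The gripper opens to 94 mm and grips with 3 to 60 N. Pads are 16 mm wide; open, the fingers measure 119 mm over their backs; the gripper's body (75 mm by 177 mm) begins 78 mm behind the grasp point.
Start: joints at [-1.331, 0.3, 1.521, -0, 1.321, -0.067], TCP at [166.098, -524.309, 172.546] pointing down, gripper open.
Joint ranges: [-3.03, 3.03], [-0.79, 2.21], [0.23, 2.52], [-1.04, 4.18], [0, 3.07], [-2.55, 2.55]. Speed limits (rad/s): [2.22, 2.22, 2.57, 3.14, 3.14, 3.14].

## Interface

Orientations are given as [roll, pitch, yaw] about the fixed x, y, z axes, in that order (R = Rz(yaw) Ry(pitch) Rx(roll)).
In Python, from cell import manip, optics gives the robot as it stands.
- The arm moves only by the shell command python3 -m crank 'ROWS' [FORCE]. ROWS is JSON, a list of rows, each a list of 7 numbers: the opening in per cent of the stroke, from 0 (shut) to 100 (fully open), then the shift along the tool's x, y, z in mm, then the turn, a rotation vector about the tool's x, y, z in rad. A call has 1 to 10 rows; each row is the pose to reach, as a shift and turn from the pose commanded when the call began, along the tool's axes at that moment; what a row does not reach only later rows make up. A row lasts 1/10 s, in which the tool goes at most 50 mm and 8.59 degrees, less where a joint would pass 70% of its speed; a pose out of reach is approached as far as the arm can. A call with a gripper value outside its range is refused whole. The fingers move at their own pace and stop on an object; FORCE is the grip in N (left out, the last holds). Time passes only in rows, so rows that repeat a pose let the fingers close. It gives the time, the measured TCP pose, the force, the opening and the grip force at its end, in the units of the state.
- manip.read_state(): the state, without advancing time (a new reading comes with each control period).
- optics.camera(name): name is "side" or "top"; returns (picture, depth): 400x640x3 uint8, red, green, blue; 400x640 float32, mm along the optical axis (not along the pixel's ray), 0 where there is no reading.
- optics.calibration(name): a dict with "camera_matrix" (3x3 intrinsics, pixels), "R" (3x3) and "t" (3): a world point X has camera coordinates R X + t. Camera axes: x right, y down, z forward; pixel columns grow to the right and rows downward; lengths in mm; the calibration is good to about 2 mm. A picture is of the moment at which its call begins. calibration takes no time and is no camera call.
- manip.sign_off(): hands the job in; it is judged then, once.
The state is a dict: "clock": time; "joints": joint angles; "qd": joint speeds; "effort": joint torques, N m; "eef_pos": TCP position; "eef_rot": TCP orientation; "wrist_force": force on the tool from outside, world axes, zero at the start; "moment": the same for the moment, N m; "finger_gap": finger opening in mm; "finger_force": force on a finger pad.
Only numpy, scipy, OpenCV 4.12 (cv2) and the standard library are available. Lean on these libraries where they do the work, as an engineer would, in place of code of your own. Each camera call takes 0.05 s, during which the arm holds its last target. There are 200 camera calls.

## Working session

There is one attempt and no reset: what is moved stays moved. The work goes in short steps, Python scripts to look and compute and a shell command to move; the robot and the scene stay as the last step left them, time stands still between calls to the robot, and variables do not carry over. Pictures are saved under pics/ and viewed, at most 11 in all, crops included, and the job is handed in when it is done.

```bash
ls; mkdir -p pics; python3 - <<'E'
from cell import manip, optics
import cv2,numpy as np
for n in("top","side"):
    p,d=optics.camera(n); cv2.imwrite(f"pics/{n}0.png",p[:,:,::-1]); np.save(f"pics/{n}0.npy",d)
    c=optics.calibration(n); print(n,{k:np.round(np.array(v),3).tolist() for k,v in c.items()})
print(manip.read_state())
E
```

```text
pics
top {'camera_matrix': [[451.483, 0.0, 322.873], [0.0, 451.483, 188.117], [0.0, 0.0, 1.0]], 'R': [[-0.018, -0.999, 0.029], [-0.998, 0.016, -0.061], [0.06, -0.03, -0.998]], 't': [40.731, 539.829, 1209.017]}
side {'camera_matrix': [[367.476, 0.0, 320.213], [0.0, 367.476, 197.241], [0.0, 0.0, 1.0]], 'R': [[-0.689, -0.724, -0.011], [-0.517, 0.502, -0.694], [0.508, -0.473, -0.72]], 't': [425.163, 333.394, 560.376]}
{'clock': 0.1, 'joints': array([-1.33061210e+00,  3.00390745e-01,  1.52150935e+00,  2.62428552e-05,
        1.32070093e+00, -6.65436664e-02]), 'qd': array([-9.26432267e-04, -2.21830028e-03, -5.40141572e-04,  2.20672266e-03,
        3.46075377e-04,  1.91684680e-05]), 'effort': array([ 2.62324866e-03, -5.32645583e+01, -3.53284228e+01,  7.10226805e-02,
        2.34808191e-02, -6.68615644e-05]), 'eef_pos': array([ 166.03852566, -524.06133212,  172.06076621]), 'eef_rot': array([-3.14058820e+00, -9.24153746e-05,  3.06721342e-01]), 'wrist_force': array([ 0.16477146,  1.13830912, -0.76023959]), 'moment': array([-0.00905557, -0.01473668,  0.00067258]), 'finger_force': 0.0, 'finger_gap': 94.14797402943395}
```

View pics/top0.png

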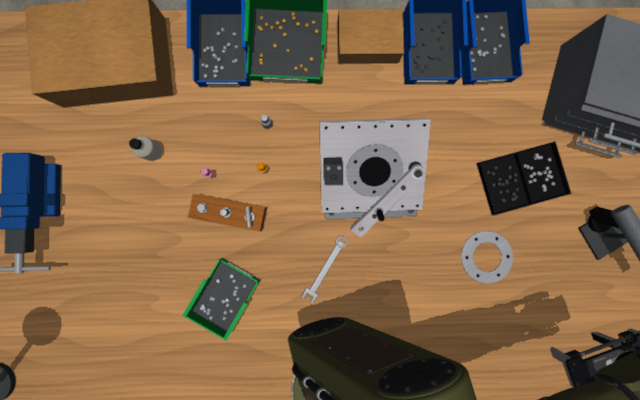

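View pics/side0.png

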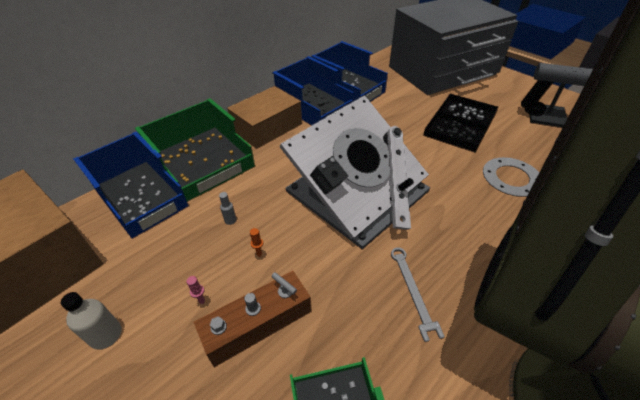

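Candidates for the lock pin, top picture: rack pins (202,208), (225,212) and (250,216, tee); loose pink (207,172), orange (263,168) and grey (265,121). In the side picture the rack pins are at (218,325), a low head; (251,302), a tall round knob; and (284,286), the tee. I choose the middle one and check it in a crop. The strap is open, with its black knob at top (380,214).

```bash
python3 - <<'E'
import cv2,numpy as np
t=cv2.imread("pics/top0.png");s=cv2.imread("pics/side0.png")
def crop(im,x,y,w,h,k):return cv2.resize(im[y:y+h,x:x+w],None,fx=k,fy=k,interpolation=cv2.INTER_CUBIC)
a=crop(t,312,112,130,135,4); b=crop(s,190,262,130,100,2); c=crop(t,185,190,90,45,3)[:, :260]
o=np.zeros((540,790,3),np.uint8);o[:540,:520]=a;o[:200,525:785]=b;o[210:345,525:785]=c
cv2.imwrite("pics/c1.png",o)
cv2.imwrite("pics/c2.png",crop(s,278,90,160,150,4)[:600])
E
```

```text
(no output)
```

View pics/c1.png

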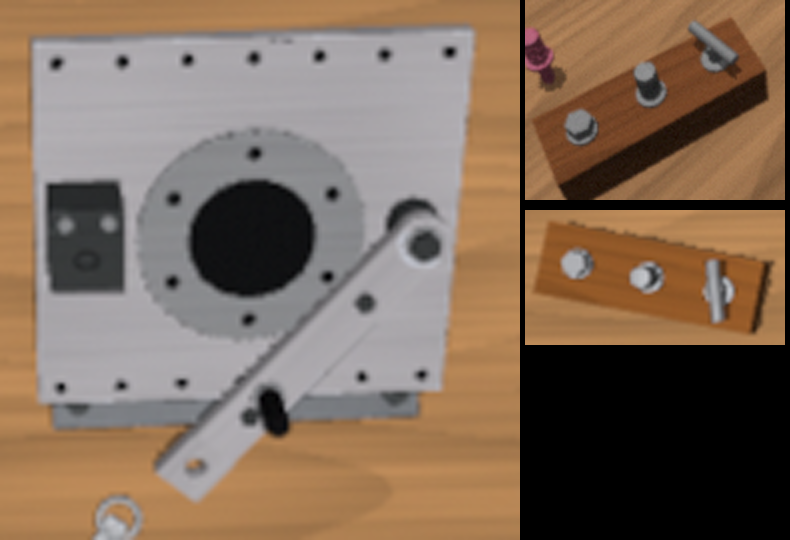

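View pics/c2.png

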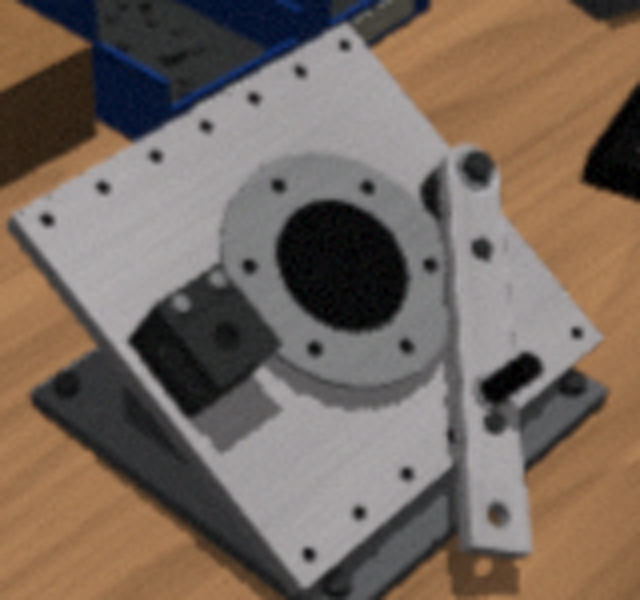

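The crop shows grey knobs on all three rack pins: a low hex head on the left, the tall round knob in the middle (top camera ≈(225,212)), and the tee on the right. So the middle pin is the lock pin. Clevis hole, eye and plate corners are clear in both views. Next I fit the jig pose from them.

```bash
cat > h.py <<'E'
import numpy as np, json
from cell import manip, optics
from scipy.spatial.transform import Rotation as Rn
from scipy.optimize import least_squares
C={n:optics.calibration(n) for n in("top","side")}
def proj(n,X):
    c=C[n]; q=np.asarray(c["R"])@X+np.asarray(c["t"]); q=np.asarray(c["camera_matrix"])@q; return q[:2]/q[2]
def ray(n,px,z):
    c=C[n];R=np.asarray(c["R"]);o=-R.T@np.asarray(c["t"]);d=R.T@np.linalg.solve(c["camera_matrix"],[*px,1]);return o+d*(z-o[2])/d[2]
def tri(pt,ps,x0=(500,0,80)):
    r=least_squares(lambda X:np.r_[proj("top",X)-pt,proj("side",X)-ps],x0);return r.x,np.abs(r.fun).max()
def jigR(yaw):return Rn.from_euler('z',yaw)*Rn.from_euler('y',-np.pi/6)
def load():
    x,y,z,w,a=json.load(open("jig.json"));return np.array([x,y,z]),jigR(w),a
def jp(p):
    o,R,_=load();return o+R.apply(p)
def strap(a,r,z=34):return np.array([-r*np.sin(a),-105+r*np.cos(a),z])
def to(T,R,s=None):
    "tool-frame shift and rotvec to reach TCP T with rotation R"
    s=s or manip.read_state();R0=Rn.from_euler('xyz',s["eef_rot"])
    return np.round(R0.inv().apply(T-s["eef_pos"]),1),np.round((R0.inv()*R).as_rotvec(),3)
def toolR(zax,yax):
    z=np.array(zax)/np.linalg.norm(zax);y=np.array(yax)-np.dot(yax,z)*z;y/=np.linalg.norm(y)
    return Rn.from_matrix(np.c_[np.cross(y,z),y,z])
E
python3 - <<'E'
from h import *
ft=lambda u,v:np.array([312+(u+.5)/4-.5,112+(v+.5)/4-.5]); fs=lambda u,v:np.array([278+(u+.5)/4-.5,90+(v+.5)/4-.5])
obs=[("top",(125,135,0),ft(33,38)),("top",(125,-135,0),ft(473,28)),("top",(-125,135,0),ft(40,403)),("top",(-125,-135,0),ft(440,389)),
("top",(0,105,46),ft(87,261)),("top",(0,0,18),ft(252,238)),("top","eye",ft(195,467)),
("side",(125,135,0),fs(10,220)),("side",(125,-135,0),fs(350,27)),("side",(-125,-135,0),fs(602,340)),("side",(-125,135,0),fs(303,590)),
("side",(0,105,46),fs(227,335)),("side",(0,0,18),fs(343,265)),("side","eye",fs(498,515))]
def f(p):
    R=jigR(p[3]);o=[]
    for n,q,px in obs:
        q=strap(p[4],210) if isinstance(q,str) else np.array(q,float)
        o.append(proj(n,p[:3]+R.apply(q))-px)
    return np.ravel(o)
r=least_squares(f,[600,-80,100,0,.7],loss='soft_l1');print(r.x.round(3));print(f(r.x).reshape(-1,2).round(1).tolist())
json.dump(r.x.tolist(),open("jig.json","w"))
print("hole",jp((0,105,46)),"knob",jp(strap(r.x[4],140,60)))
print("knobtop px",proj("top",jp(strap(r.x[4],140,74))),proj("side",jp(strap(r.x[4],140,74))))
b=lambda u,v:np.array([190+(u-525)/2,262+v/2]);c=lambda u,v:np.array([185+(u-525)/3,190+(v-210)/3])
print("pin collar",ray("top",c(645,277),59),ray("side",b(650,94),59),tri(c(645,277),b(650,94)))
print("knob top",ray("top",c(651,274),96),ray("side",b(646,68),96))
print("tee/hex",ray("top",c(716,292),58),ray("top",c(576,264),62))
E
```

```text
[ 5.86219e+02 -9.55440e+01  9.65230e+01  1.40000e-02  8.51000e-01]
[[-0.3, 0.6], [0.5, 0.3], [-0.5, -0.5], [0.0, -0.2], [-0.1, -0.6], [-0.3, -0.8], [-0.1, -0.5], [0.6, -1.3], [-0.6, -1.0], [0.4, 0.1], [0.3, 0.2], [0.6, 0.7], [-0.3, 0.7], [0.2, 0.3]]
hole [561.74203933   9.12152195 136.35977178] knob [ 465.20458708 -110.00813906   95.82627953]
knobtop px [380.95470054 217.68745354] [410.22781979 181.20106931]
pin collar [479.0829254  287.69721914  59.        ] [479.10235599 289.07653735  59.        ] (array([479.57600935, 288.56465902,  57.61671245]), np.float64(0.23759444342172742))
knob top [481.10392879 275.82200205  96.        ] [480.90867266 285.2407048   96.        ]
tee/hex [465.03732879 226.86490772  58.        ] [491.28415078 346.1405635   62.        ]
```

```bash
cat > go.py <<'E'
from h import *
import sys
# usage: go.py jx jy jz : TCP target in jig coords, tool square to plate, closing along jig x
o,R,a=load();T=jp([float(v) for v in sys.argv[1:4]])
s=manip.read_state()
print(T.round(1),*to(T,toolR(-R.apply([0,0,1]),R.apply([1,0,0])),s),s["clock"],s["wrist_force"].round(1))
E
python3 - <<'E'
from h import *
_,_,a=load();print(strap(a,140,41),strap(.3,140),strap(.6,140))
E
python3 go.py -105.2 -12.7 115
```

```text
[-105.31569581  -12.75790432   41.        ] [-41.37282893  28.74710848  34.        ] [-79.04994628  10.54698609  34.        ]
[ 437.8 -110.3  143.5] [ 384.  -312.3   28.9] [-0.45   0.333 -1.247] 0.1 [ 0.2  1.1 -0.8]
```

```bash
python3 -m crank '[[50,384,-312,0,-0.45,0.333,-1.247],[50,384,-312,0,-0.45,0.333,-1.247],[50,384,-312,0,-0.45,0.333,-1.247],[50,384,-312,0,-0.45,0.333,-1.247],[50,384,-312,0,-0.45,0.333,-1.247],[50,384,-312,0,-0.45,0.333,-1.247],[50,384,-312,0,-0.45,0.333,-1.247],[50,384,-312,0,-0.45,0.333,-1.247],[50,384,-312,0,-0.45,0.333,-1.247],[50,384,-312,0,-0.45,0.333,-1.247]]' 10; python3 go.py -105.2 -12.7 115
```

```text
clock: 1.1
eef_pos: [438.0, -109.2, 172.3]
eef_rot: [2.617, 0.003, 1.591]
wrist_force: [0.2, -1.2, -0.1]
finger_gap: 47.1
finger_force: 0.0
[ 437.8 -110.3  143.5] [ -1.  -14.6  24.8] [ 0.001 -0.     0.007] 1.1 [ 0.2 -1.2 -0.1]
```

```bash
python3 -m crank '[[50,-1,-14.6,24,0,0,0.007],[50,-1,-14.6,52,0,0,0.007],[50,-1,-14.6,52,0,0,0.007]]' 10; python3 go.py -105.2 -12.7 41; python3 - <<'E'
from h import *
import cv2
o=np.zeros((400,800,3),np.uint8)
for i,(n,x,y) in enumerate((("top",330,160),("side",360,140))):
    p,d=optics.camera(n);o[:,i*400:i*400+400]=cv2.resize(p[y:y+100,x:x+100,::-1],(400,400),interpolation=cv2.INTER_CUBIC)
cv2.imwrite("pics/k1.png",o)
E
```

```text
clock: 1.4
eef_pos: [450.6, -110.5, 117.5]
eef_rot: [2.623, -0.005, 1.58]
wrist_force: [0.6, 0.5, -0.5]
finger_gap: 46.9
finger_force: 0.0
[ 474.8 -109.8   79.4] [ 0.3  2.2 45.1] [-0.005 -0.002 -0.007] 1.4 [ 0.6  0.5 -0.5]
```

View pics/k1.png

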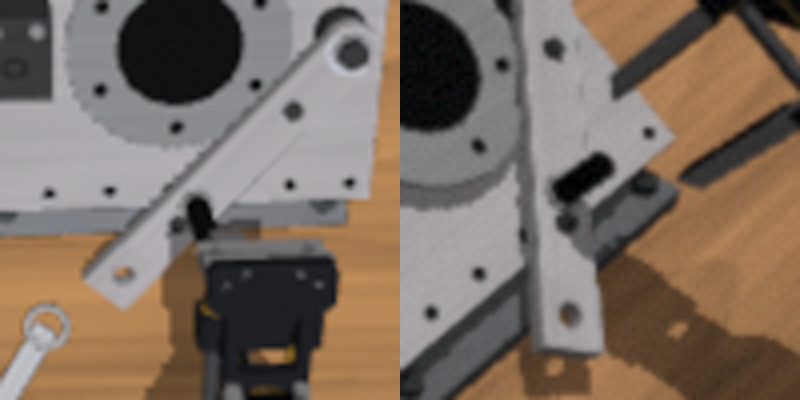

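The picture shows the knob's axis (crop side view, (570,190) to (610,165)) pointing midway between the fingertips (615,85) and (690,175), so it is aligned. Descend and grip.

```bash
python3 -m crank '[[50,0.3,2.2,23,0,0,-0.007],[50,0.3,2.2,45,0,0,-0.007],[50,0.3,2.2,45,0,0,-0.007],[8,0.3,2.2,45,0,0,-0.007],[8,0.3,2.2,45,0,0,-0.007],[8,0.3,2.2,45,0,0,-0.007],[8,0.3,2.2,45,0,0,-0.007]]' 12; python3 - <<'E'
from h import *
o,R,a=load();s=manip.read_state();p=R.inv().apply(s["eef_pos"]-o);print(p, a)
# arc from measured TCP
for al in (.7,.55,.4,.25,.12,.04,0,-.02):
    print(al,*to(jp(strap(al,140,41)),toolR(-R.apply([0,0,1]),R.apply([1,0,0])),s))
E
```

```text
clock: 2.2
eef_pos: [475.6, -111.3, 83.0]
eef_rot: [2.618, 0.001, 1.584]
wrist_force: [-7.2, 0.9, -0.7]
finger_gap: 18.5
finger_force: 3.3
[-102.69331179  -14.22602517   43.7300799 ] 0.8514778949660537
0.7 [16.3 12.5  2.7] [0.    0.001 0.   ]
0.55 [28.6 29.5  2.7] [0.    0.001 0.   ]
0.4 [38.2 48.2  2.7] [0.    0.001 0.   ]
0.25 [44.9 68.1  2.7] [0.    0.001 0.   ]
0.12 [48.2 85.9  2.7] [0.    0.001 0.   ]
0.04 [49.1 97.1  2.7] [0.    0.001 0.   ]
0 [ 49.2 102.7   2.7] [0.    0.001 0.   ]
-0.02 [ 49.2 105.5   2.7] [0.    0.001 0.   ]
```

```bash
python3 -m crank '[[8,0,0,0,0,0,0],[8,0,0,0,0,0,0],[8,16,12.5,0,0,0,0],[8,28.5,29.5,0,0,0,0],[8,38,48,0,0,0,0],[8,45,68,0,0,0,0],[8,48,86,0,0,0,0],[8,49,95,0,0,0,0],[8,49,95,0,0,0,0]]' 12; python3 - <<'E'
from h import *
o,R,a=load();s=manip.read_state();p=R.inv().apply(s["eef_pos"]-o);print(p,R.inv().apply(s["wrist_force"]))
E
```

```text
clock: 3.1
eef_pos: [557.7, -60.3, 129.9]
eef_rot: [2.619, 0.0, 1.585]
wrist_force: [0.5, 5.5, -2.4]
finger_gap: 14.2
finger_force: 12.0
[-7.60251055 35.68417201 42.96178291] [-0.66615169  5.51524242 -2.34526737]
```

```bash
python3 - <<'E'
from h import *
import cv2
o=np.zeros((400,800,3),np.uint8)
for i,(n,x,y) in enumerate((("top",320,120),("side",320,90))):
    p,d=optics.camera(n);o[:,i*400:i*400+400]=cv2.resize(p[y:y+120,x:x+120,::-1],(400,400),interpolation=cv2.INTER_CUBIC)
cv2.imwrite("pics/k2.png",o)
E
```

```text
(no output)
```

View pics/k2.png

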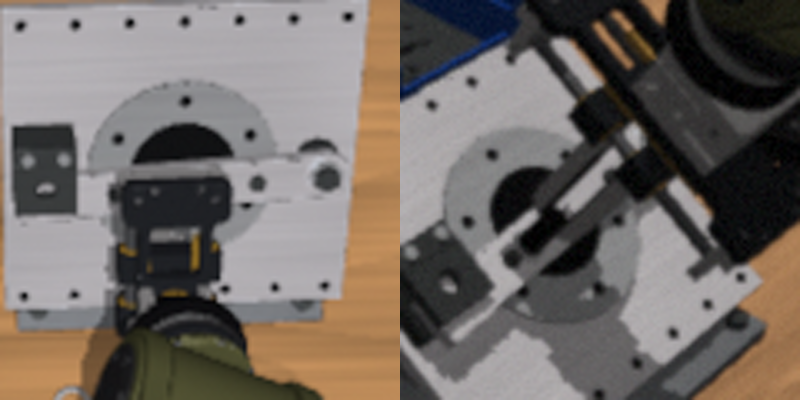

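The strap is almost in the clevis, with the strap edge visible in the hole at crop (45,187), and the knob is still between the fingertips. Push the rest of the way in.

```bash
python3 -m crank '[[8,0,4,0,0,0,0],[8,0,7,0,0,0,0],[8,0,9,0,0,0,0],[8,0,11,0,0,0,0],[8,0,11,0,0,0,0],[8,0,11,0,0,0,0]]' 25; python3 - <<'E'
from h import *
o,R,a=load();s=manip.read_state();p=R.inv().apply(s["eef_pos"]-o);print(p,R.inv().apply(s["wrist_force"]))
E
```

```text
clock: 3.8
eef_pos: [564.8, -60.0, 133.8]
eef_rot: [2.623, -0.001, 1.585]
wrist_force: [-11.8, 7.2, 0.4]
finger_gap: 12.9
finger_force: 25.0
[ 0.51390809 35.87924949 42.69926044] [-9.97107989  7.32287664  6.16504493]
```

```bash
python3 -m crank '[[8,0,2,0,0,0,0],[8,0,4,0,0,0,0],[8,0,4,0,0,0,0]]' 25; python3 - <<'E'
from h import *
o,R,a=load();s=manip.read_state();p=R.inv().apply(s["eef_pos"]-o);print(p,R.inv().apply(s["wrist_force"]))
E
```

```text
clock: 4.1
eef_pos: [565.2, -59.5, 133.3]
eef_rot: [2.631, -0.002, 1.586]
wrist_force: [-36.7, 4.8, 5.8]
finger_gap: 13.9
finger_force: 25.0
[ 0.66220585 36.30736935 42.13472292] [-28.79673316   5.2733762   23.28316067]
```

Hard stop reached. Release, back off along the tool and look.

```bash
python3 -m crank '[[50,0,0,0,0,0,0],[50,0,-3,0,0,0,0],[50,0,-3,0,0,0,0],[50,0,-3,0,0,0,0],[50,0,-3,-45,0,0,0],[50,0,-3,-95,0,0,0],[50,0,-3,-140,0,0,0],[50,0,-3,-140,0,0,0]]' 25; python3 - <<'E'
from h import *
import cv2
s=manip.read_state();u=np.array([.21,.977,0]); u=np.array([26.2,119.3,0]);u/=np.linalg.norm(u)
cl=np.array([u[1],-u[0],0])
print(s["eef_pos"])
for z in (190,110,65): print(z,*to(np.array([479.3,288.3,z]),toolR([0,0,-1],cl),s))
E
```

```text
clock: 4.9
eef_pos: [498.0, -62.2, 263.5]
eef_rot: [2.609, 0.004, 1.584]
wrist_force: [-0.0, -1.2, -0.7]
finger_gap: 46.9
finger_force: 0.0
[498.02505874 -62.22418519 263.50347899]
190 [351.  -48.8  55. ] [ 0.531 -0.057  0.225]
110 [351.3 -89.4 123.9] [ 0.531 -0.057  0.225]
65 [ 351.5 -112.3  162.7] [ 0.531 -0.057  0.225]
```

```bash
python3 -m crank '[[50,351,-49,55,0.531,-0.057,0.225],[50,351,-49,55,0.531,-0.057,0.225],[50,351,-49,55,0.531,-0.057,0.225],[50,351,-49,55,0.531,-0.057,0.225],[50,351,-49,55,0.531,-0.057,0.225],[50,351,-49,55,0.531,-0.057,0.225],[50,351,-49,55,0.531,-0.057,0.225],[50,351,-49,55,0.531,-0.057,0.225],[50,351,-49,55,0.531,-0.057,0.225]]'; python3 - <<'E'
from h import *
import cv2
o=np.zeros((400,800,3),np.uint8)
for i,(n,x,y,w) in enumerate((("side",270,90,170),("side",180,230,150))):
    p,d=optics.camera(n);o[:,i*400:i*400+400]=cv2.resize(p[y:y+w,x:x+w,::-1],(400,400),interpolation=cv2.INTER_CUBIC)
cv2.imwrite("pics/k3.png",o)
E
```

```text
clock: 5.8
eef_pos: [477.1, 291.3, 182.8]
eef_rot: [-3.13, 0.0, 1.358]
wrist_force: [-0.6, 0.4, -0.6]
finger_gap: 47.4
finger_force: 0.0
```

View pics/k3.png

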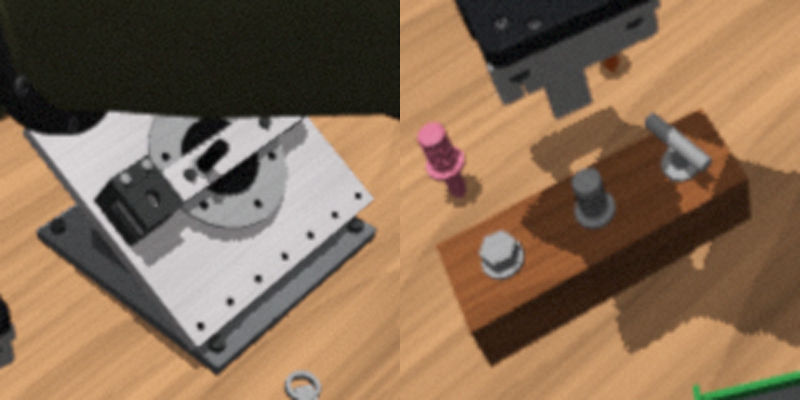

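Strap lies across the ring into the clevis (crop (165,185)); the lock pin stands at crop (590,200), clear of its neighbours. Go down on it.

```bash
python3 - <<'E'
from h import *
u=np.array([26.2,119.3,0]);u/=np.linalg.norm(u)
for z in (130,65): print(z,*to(np.array([479.5,288,z]),toolR([0,0,-1],[u[1],-u[0],0])))
E
```

```text
130 [-0.5  2.3 54. ] [-0.011 -0.     0.001]
65 [ -0.5   2.9 119. ] [-0.011 -0.     0.001]
```

```bash
python3 -m crank '[[50,-0.5,2.5,35,-0.011,0,0],[50,-0.5,2.5,70,-0.011,0,0],[50,-0.5,2.9,100,-0.011,0,0],[50,-0.5,2.9,119,-0.011,0,0],[50,-0.5,2.9,119,-0.011,0,0],[5,-0.5,2.9,119,-0.011,0,0],[5,-0.5,2.9,119,-0.011,0,0],[5,-0.5,2.9,119,-0.011,0,0],[5,-0.5,2.9,119,-0.011,0,0],[5,-0.5,2.9,119,-0.011,0,0]]' 25; python3 -m crank '[[5,0,0,0,0,0,0],[5,0,0,0,0,0,0]]' 25
```

```text
clock: 6.9
eef_pos: [479.7, 288.3, 66.0]
eef_rot: [3.14, -0.001, 1.355]
wrist_force: [0.9, -0.3, -0.6]
finger_gap: 10.5
finger_force: 0.0
clock: 7.1
eef_pos: [479.5, 288.3, 65.6]
eef_rot: [3.141, -0.001, 1.355]
wrist_force: [-0.1, 0.4, -0.7]
finger_gap: 4.7
finger_force: 0.0
```

```bash
python3 - <<'E'
from h import *
import cv2
o=np.zeros((400,800,3),np.uint8)
for i,(n,x,y,w) in enumerate((("top",170,150,110),("side",190,240,130))):
    p,d=optics.camera(n);o[:,i*400:i*400+400]=cv2.resize(p[y:y+w,x:x+w,::-1],(400,400),interpolation=cv2.INTER_CUBIC)
cv2.imwrite("pics/k4.png",o)
T=np.array([479.5,288.3,65.6]);print(proj("top",T),proj("side",T))
E
```

```text
[224.28551823 212.1564245 ] [252.17234748 306.68955075]
```

View pics/k4.png

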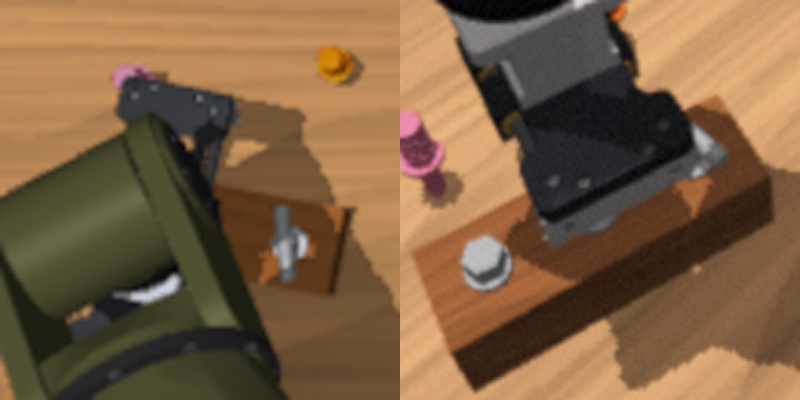

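```bash
python3 - <<'E'
from h import *
for k in(-30,-23,23,30):print(k,proj("side",np.array([477.1,291.3,182.8])+k*np.array([.977,-.215,0])))
E
python3 -m crank '[[5,0,0,-35,0,0,0],[50,0,0,-80,0,0,0],[50,0,0,-130,0,0,0],[50,0,0,-170,0,0,0],[50,0,0,-170,0,0,0],[50,0,0,-170,0,0,0]]' 25
python3 - <<'E'
from h import *
import cv2
o=np.zeros((400,800,3),np.uint8)
for i,(n,x,y,w) in enumerate((("top",170,150,110),("side",190,210,150))):
    p,d=optics.camera(n);o[:,i*400:i*400+400]=cv2.resize(p[y:y+w,x:x+w,::-1],(400,400),interpolation=cv2.INTER_CUBIC)
cv2.imwrite("pics/k5.png",o)
E
```

```text
-30 [248.11917797 286.08070321]
-23 [246.13776721 282.3323948 ]
23 [233.87112204 259.12712604]
30 [232.1117402  255.79883799]
clock: 7.8
eef_pos: [479.4, 288.1, 235.7]
eef_rot: [3.14, -0.002, 1.355]
wrist_force: [0.6, 0.3, -0.1]
finger_gap: 41.2
finger_force: 0.0
```

View pics/k5.png

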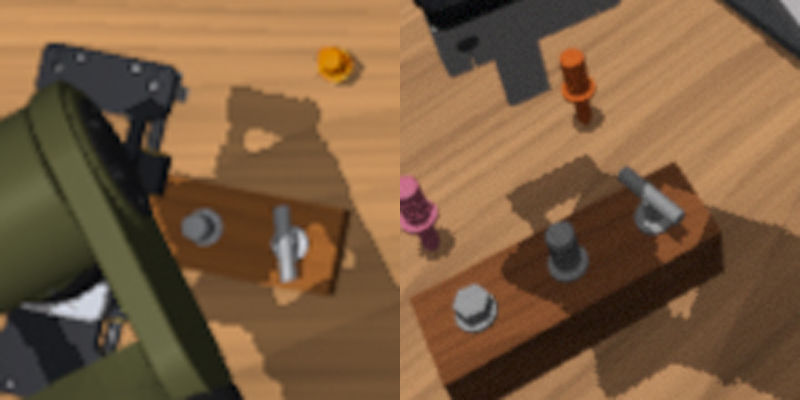

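The pin stands undisturbed at side crop (565,250), so the fingers missed it. The near fingertip also appears about 10 px off where the reported TCP should put it. I check with depth points around the fingertips.

```bash
cat >> h.py <<'E'
def cloud(n):
    p,d=optics.camera(n);c=C[n];K=np.asarray(c["camera_matrix"]);v,u=np.nonzero(d>0);q=d[v,u]
    X=np.c_[(u-K[0,2])/K[0,0]*q,(v-K[1,2])/K[1,1]*q,q]-np.asarray(c["t"])
    return X@np.asarray(c["R"]),p[v,u],np.c_[u,v]
E
python3 - <<'E'
from h import *
s=manip.read_state();R=Rn.from_euler('xyz',s["eef_rot"])
for n in("side","top"):
    X,c,uv=cloud(n);L=R.inv().apply(X-s["eef_pos"]);m=(np.abs(L[:,:2])<110).all(1)&(L[:,2]>-90)&(L[:,2]<40)
    L=L[m];print(n,len(L))
    for a in range(-90,40,10):
        q=L[(L[:,2]>=a)&(L[:,2]<a+10)]
        if len(q):print(a,len(q),q.min(0).round(),q.max(0).round())
X,c,uv=cloud("side");m=(np.hypot(X[:,0]-479,X[:,1]-288)<25)&(X[:,2]>50)&(X[:,2]<130)
for a in range(50,130,8):
    q=X[m&(X[:,2]>=a)&(X[:,2]<a+8)]
    if len(q):print("pin",a,len(q),q.mean(0).round(1),q.min(0).round(),q.max(0).round())
E
```

```text
side 339
-80 74 [ -9. -37. -78.] [ 10. -34. -70.]
-70 93 [ -9. -37. -70.] [ 10. -27. -60.]
-60 92 [ -9. -37. -60.] [ 10. -28. -50.]
-50 79 [ -9. -37. -50.] [ 10. -25. -40.]
-40 1 [ 10. -26. -38.] [ 10. -26. -38.]
top 0
pin 50 416 [474.9 290.   54.9] [454. 263.  52.] [503. 313.  58.]
pin 58 73 [475.4 289.3  60. ] [467. 276.  58.] [492. 300.  66.]
pin 66 27 [474.2 289.1  69.8] [471. 280.  66.] [479. 296.  74.]
pin 74 27 [474.6 290.8  78.1] [472. 282.  74.] [482. 297.  82.]
pin 82 27 [474.1 289.6  85.9] [472. 280.  82.] [481. 296.  90.]
pin 90 97 [479.5 287.9  94.4] [471. 279.  90.] [489. 296.  97.]
```

```bash
python3 - <<'E'
from h import *
R=Rn.from_euler('xyz',[2.623,-.005,1.58]);T=np.array([450.6,-110.5,117.5])
for z in(0,-20,-40):print(z,[proj("side",T+R.apply([0,k,z])).round(1) for k in(-27,27)])
print([ (360+(u-400)/4,140+v/4) for u,v in((615,85),(687,178))])
X,c,uv=cloud("side");s=manip.read_state();R=Rn.from_euler('xyz',s["eef_rot"]);L=R.inv().apply(X-s["eef_pos"])
for v in range(226,262,4):
  m=(uv[:,1]==v)&(uv[:,0]>205)&(uv[:,0]<255); print(v,[tuple(x) for x in L[m][::6].round().astype(int)])
print(s["clock"],s["finger_gap"],s["joints"])
E
```

```text
0 [array([422.4, 189.9]), array([405.9, 169.3])]
-20 [array([428.2, 186.2]), array([411.3, 165.2])]
-40 [array([434.3, 182.4]), array([416.9, 160.8])]
[(413.75, 161.25), (431.75, 184.5)]
226 [(np.int64(32), np.int64(-87), np.int64(-155)), (np.int64(27), np.int64(-80), np.int64(-145)), (np.int64(22), np.int64(-80), np.int64(-141)), (np.int64(17), np.int64(-81), np.int64(-139)), (np.int64(12), np.int64(-82), np.int64(-137)), (np.int64(6), np.int64(-81), np.int64(-132)), (np.int64(-9), np.int64(-36), np.int64(-76)), (np.int64(-78), np.int64(223), np.int64(235)), (np.int64(-89), np.int64(217), np.int64(236))]
230 [(np.int64(33), np.int64(-81), np.int64(-144)), (np.int64(28), np.int64(-81), np.int64(-140)), (np.int64(23), np.int64(-81), np.int64(-137)), (np.int64(18), np.int64(-80), np.int64(-133)), (np.int64(12), np.int64(-81), np.int64(-130)), (np.int64(-1), np.int64(-36), np.int64(-73)), (np.int64(-8), np.int64(-37), np.int64(-71)), (np.int64(-73), np.int64(214), np.int64(237)), (np.int64(-67), np.int64(137), np.int64(152))]
234 [(np.int64(34), np.int64(-75), np.int64(-132)), (np.int64
[... 2257 characters left out ...]
172), np.int64(235)), (np.int64(-25), np.int64(166), np.int64(235)), (np.int64(-36), np.int64(160), np.int64(236)), (np.int64(-47), np.int64(153), np.int64(236)), (np.int64(-58), np.int64(147), np.int64(237))]
258 [(np.int64(32), np.int64(190), np.int64(236)), (np.int64(21), np.int64(183), np.int64(236)), (np.int64(11), np.int64(174), np.int64(233)), (np.int64(0), np.int64(170), np.int64(236)), (np.int64(-11), np.int64(164), np.int64(236)), (np.int64(-22), np.int64(157), np.int64(237)), (np.int64(-34), np.int64(149), np.int64(236)), (np.int64(-45), np.int64(143), np.int64(237))]
8.1 47.38549313269867 [4.75567323e-01 2.81401267e-01 1.40129422e+00 2.26094433e-04
 1.45928724e+00 6.91197831e-01]
```

The depth shows the finger ends sitting about 35 mm short of the reported TCP along the tool, with no sideways error, so the real fingertips are higher than reported. I go 30 mm lower than before.

```bash
python3 -m crank '[[50,0,0,50,0,0,0],[50,0,0,100,0,0,0],[50,0,0,140,0,0,0],[50,0,0,170,0,0,0],[50,0,0,185,0,0,0],[50,0,0,193,0,0,0],[50,0,0,200,0,0,0],[50,0,0,200,0,0,0],[0,0,0,200,0,0,0],[0,0,0,200,0,0,0]]' 30; python3 -m crank '[[0,0,0,0,0,0,0],[0,0,0,0,0,0,0],[0,0,0,0,0,0,0],[0,0,0,0,0,0,0]]' 30
```

```text
clock: 9.1
eef_pos: [480.0, 288.5, 36.4]
eef_rot: [3.14, -0.002, 1.355]
wrist_force: [1.1, 0.2, -0.1]
finger_gap: 34.4
finger_force: 0.0
clock: 9.5
eef_pos: [479.8, 288.3, 35.9]
eef_rot: [3.14, -0.001, 1.355]
wrist_force: [0.1, -0.7, 3.6]
finger_gap: 17.3
finger_force: 30.0
```

Gripped: gap 17.3 mm on the 18 mm knob. With the collar still on the rack top (z 56), the pin origin is 20 mm behind the reported TCP. Lift.

```bash
python3 -m crank '[[0,0,0,-15,0,0,0],[0,0,0,-40,0,0,0],[0,0,0,-80,0,0,0],[0,0,0,-120,0,0,0],[0,0,0,-170,0,0,0],[0,0,0,-170,0,0,0],[0,0,0,-170,0,0,0]]' 30; python3 go.py 0 105 96; python3 - <<'E'
from h import *
s=manip.read_state();R=Rn.from_euler('xyz',s["eef_rot"]);X,c,uv=cloud("side");L=R.inv().apply(X-s["eef_pos"])
m=(np.hypot(L[:,0],L[:,1])<22)&(L[:,2]>-34)&(L[:,2]<40);L=L[m]
for a in range(-34,40,6):
    q=L[(L[:,2]>=a)&(L[:,2]<a+6)]
    if len(q):print(a,len(q),q.mean(0).round(1),q.min(0).round(),q.max(0).round())
E
```

```text
clock: 10.2
eef_pos: [479.5, 288.2, 205.8]
eef_rot: [3.14, -0.002, 1.355]
wrist_force: [0.4, 1.0, -2.1]
finger_gap: 17.7
finger_force: 30.0
[536.7   8.8 179.7] [-260.7  115.7   25.9] [-0.519  0.059 -0.225] 10.2 [ 0.4  1.  -2.1]
-28 54 [  2.1  -8.  -23. ] [-10. -13. -26.] [ 12.   2. -22.]
-22 28 [  1.9  -9.1 -20.9] [-11. -13. -22.] [ 12.   1. -19.]
-10 19 [ 0.7 -5.3 -7.1] [ -6.  -7. -10.] [ 5. -2. -4.]
-4 21 [ 0.2 -5.1 -1.4] [-5. -7. -4.] [ 5. -1.  2.]
2 20 [-0.4 -5.   5.1] [-6. -7.  3.] [ 5. -2.  8.]
8 22 [ 0.1 -5.  10.7] [-6. -7.  8.] [ 5. -0. 14.]
14 6 [-0.  -4.6 16.6] [-3. -5. 14.] [ 4. -4. 20.]
20 2 [ 1.6 -2.7 20.3] [ 0. -4. 20.] [ 3. -2. 20.]
```

```bash
python3 -m crank '[[0,-261,116,26,-0.519,0.059,-0.225],[0,-261,116,26,-0.519,0.059,-0.225],[0,-261,116,26,-0.519,0.059,-0.225],[0,-261,116,26,-0.519,0.059,-0.225],[0,-261,116,26,-0.519,0.059,-0.225],[0,-261,116,26,-0.519,0.059,-0.225],[0,-261,116,26,-0.519,0.059,-0.225],[0,-261,116,26,-0.519,0.059,-0.225],[0,-261,116,26,-0.519,0.059,-0.225]]' 30; python3 go.py 0 105 75; python3 - <<'E'
from h import *
import cv2
o_,Rj,_=load();X,c,uv=cloud("side");L=Rj.inv().apply(X-o_)-[0,105,46]
m=(np.hypot(L[:,0],L[:,1])<20)&(L[:,2]>15)&(L[:,2]<75);Q=L[m]
for a in range(15,75,6):
    q=Q[(Q[:,2]>=a)&(Q[:,2]<a+6)]
    if len(q):print(a,len(q),q.mean(0).round(1),q.min(0).round(),q.max(0).round())
m=(abs(L[:,0])<30)&(abs(L[:,1])<30)&(abs(L[:,2])<4);print("clevis top",L[m].min(0),L[m].max(0),np.median(L[m],0))
p,_=optics.camera("side");cv2.imwrite("pics/i1.png",cv2.resize(p[100:200,280:400,::-1],(720,600),interpolation=cv2.INTER_CUBIC))
H=jp((0,105,46));print(((proj("side",H)-[280,100])+.5)*6)
E
```

```text
clock: 11.15
eef_pos: [536.4, 9.2, 178.4]
eef_rot: [2.621, -0.0, 1.586]
wrist_force: [0.8, 0.0, -1.0]
finger_gap: 17.4
finger_force: 30.0
[547.2   8.9 161.5] [-0.4  1.  20.1] [-0.003 -0.001  0.001] 11.15 [ 0.8  0.  -1. ]
27 1 [-2.3  3.4 28.3] [-2.  3. 28.] [-2.  3. 28.]
33 12 [-2.9  3.9 36.3] [-8. -0. 34.] [ 3.  6. 39.]
39 9 [-2.8  4.3 41.9] [-8.  0. 40.] [ 3.  6. 44.]
45 13 [-3.   4.2 47.6] [-7. -1. 45.] [ 3.  6. 51.]
51 11 [-2.3  5.1 54.5] [-7.  2. 52.] [ 3.  7. 57.]
57 2 [-1.6  4.2 57.6] [-6.  4. 57.] [ 2.  5. 58.]
63 1 [-4.3 11.7 68.6] [-4. 12. 69.] [-4. 12. 69.]
69 47 [-1.6  8.  72.4] [-14.  -3.  70.] [10. 13. 75.]
clevis top [-19.3927749  -21.90041598  -3.82554887] [29.60719031 25.96623762  3.98847799] [5.22813777 4.68419009 2.65987808]
[333.10028255 447.38691033]
```

View pics/i1.png

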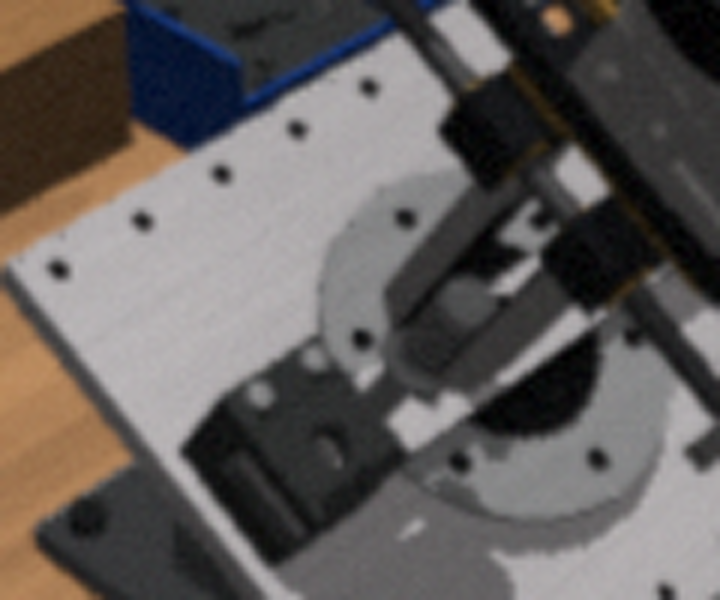

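The pin is above the clevis, with its shank at crop (370,405) and the hole at about (328,448). I check the line of the shank against the hole numerically.

```bash
python3 - <<'E'
from h import *
import cv2
o_,Rj,_=load();X,c,uv=cloud("side");L=Rj.inv().apply(X-o_)-[0,105,46]
m=(np.hypot(L[:,0],L[:,1])<14)&(L[:,2]>34)&(L[:,2]<58);U=uv[m].astype(float)
vx,vy,x0,y0=cv2.fitLine(U.astype(np.float32),cv2.DIST_L2,0,.01,.01).ravel();print("shank dir",vx,vy,"mean",U.mean(0),len(U))
p,_=optics.camera("side");g=cv2.cvtColor(p,cv2.COLOR_RGB2GRAY);print(g[166:184,324:346])
H=jp((0,105,46))
a=proj("side",jp((0,105,46)));b=proj("side",jp((0,105,96)));d=(b-a)/np.linalg.norm(b-a);n=np.array([-d[1],d[0]])
print("fit hole",a,"eye",proj("side",jp((0,105,34))),"axis dir",d,"n",n,"px/mm x",(proj("side",jp((5,105,46)))-a)@n/5,"y",(proj("side",jp((0,110,46)))-a)@n/5)
print("shank mean perp to fit axis px",(U.mean(0)-a)@n)
E
```

```text
shank dir 0.331311 -0.9435216 mean [342.76190476 166.35714286] 42
[[124  85  50  45  45  45  43  48  45  48  49  46  50  48  51  55  55  46
   47  46  46  50]
 [ 95  58  47  47  45  43  47  51  49  47  47  48  51  51  44  45  45  45
   47  47  50  67]
 [ 47  39  43  41  48  48  49  47  48  47  49  48  52  48  45  46  45  47
   47  53  66 112]
 [ 32  43  39  48  48  46  47  46  43  50  45  43  46  49  47  48  46  49
   48  60  99 155]
 [ 45  46  47  47  50  46  51  49  44  40  37  38  43  44  42  47  49  45
   49  69 114 160]
 [ 47  45  49  47  47  46  48  45  34  30  25  26  36  35  46  50  46  49
   48  53  76 122]
 [ 50  46  46  44  47  49  45  43  29  33  35  22  23  30  41  44  49  48
   45  44  54  81]
 [ 45  46  48  48  49  47  44  45  47  59  60  40  24  26  41  48  46  49
   50  47  51  51]
 [ 45  47  49  47  49  47  45  44  50  62  67  63  32  27  38  47  46  49
   45  46  44  42]
 [ 40  45  42  44  42  49  48  48  50  57  63  67  51  33  40  47  47  43
   44  46  39  29]
 [ 31  44  47  44  50  49  46  47  44  54  57  72  74  39  46  49  43  45
   41  41  29  31]
 [ 20  32  
[... 171 characters left out ...]
48]
 [ 24  21  24  37  45  52  43  47  47  45  47  46  46  45  35  27  26  23
   26  33  54  78]
 [ 38  24  20  28  40  46  43  47  47  49  48  45  39  38  30  28  26  26
   34  59  85  96]
 [ 50  35  20  24  32  42  45  48  46  47  45  40  30  26  27  23  20  30
   45  71  91  99]
 [ 55  52  43  24  25  34  43  51  47  41  38  31  28  25  22  29  24  45
   71  97 101  98]
 [ 41  56  49  34  19  22  34  44  45  33  22  31  27  28  23  32  47  71
   93  98 102 104]]
fit hole [335.01671376 174.06448506] eye [332.81912124 176.41135116] axis dir [ 0.68351153 -0.72993971] n [0.72993971 0.68351153] px/mm x -0.4861446786059428 y -0.0894598874207172
shank mean perp to fit axis px 0.38546520477675994
```

```bash
python3 -m crank '[[0,-0.4,1,10,0,0,0],[0,-0.4,1,20,0,0,0],[0,-0.4,1,25,0,0,0],[0,-0.4,1,29,0,0,0],[0,-0.4,1,33,0,0,0],[0,-0.4,1,33,0,0,0]]' 30; python3 go.py 0 105 26
```

```text
clock: 11.95
eef_pos: [554.2, 8.4, 150.7]
eef_rot: [2.62, -0.0, 1.585]
wrist_force: [1.5, 2.9, -1.9]
finger_gap: 17.6
finger_force: 30.0
[571.7   9.3 119. ] [ 0.6 -0.5 36.2] [-0.002 -0.     0.   ] 11.95 [ 1.5  2.9 -1.9]
```

```bash
python3 -m crank '[[0,0.3,-0.3,4,0,0,0],[0,0.3,-0.3,8,0,0,0],[0,0.3,-0.3,12,0,0,0],[0,0.3,-0.3,15,0,0,0],[0,0.3,-0.3,15,0,0,0]]' 30; python3 go.py 0 105 26
```

```text
clock: 12.45
eef_pos: [561.5, 8.7, 137.6]
eef_rot: [2.62, -0.0, 1.585]
wrist_force: [2.2, 3.8, -2.3]
finger_gap: 17.4
finger_force: 30.0
[571.7   9.3 119. ] [ 0.4 -0.4 21.2] [-0.002 -0.     0.   ] 12.45 [ 2.2  3.8 -2.3]
```

```bash
python3 -m crank '[[0,0.3,-0.3,4,0,0,0],[0,0.3,-0.3,8,0,0,0],[0,0.3,-0.3,12,0,0,0],[0,0.3,-0.3,16,0,0,0],[0,0.3,-0.3,16,0,0,0]]' 30; python3 go.py 0 105 26
```

```text
clock: 12.95
eef_pos: [569.4, 9.2, 123.5]
eef_rot: [2.62, -0.0, 1.585]
wrist_force: [2.5, 6.0, -2.6]
finger_gap: 17.4
finger_force: 30.0
[571.7   9.3 119. ] [ 0.  -0.2  5.1] [-0.002 -0.     0.   ] 12.95 [ 2.5  6.  -2.6]
```

```bash
python3 -m crank '[[0,-0.3,0,2,0,0,0],[0,-0.3,0,4,0,0,0],[0,-0.3,0,5,0,0,0],[0,-0.3,0,6,0,0,0],[0,-0.3,0,7,0,0,0],[0,-0.3,0,8,0,0,0],[0,-0.3,0,8,0,0,0]]' 30; python3 go.py 0 105 26
```

```text
clock: 13.65
eef_pos: [572.8, 8.4, 118.3]
eef_rot: [2.619, 0.001, 1.585]
wrist_force: [-26.3, 0.6, 25.2]
finger_gap: 17.1
finger_force: 30.0
[571.7   9.3 119. ] [ 0.8 -0.6 -1.2] [-0.001  0.001  0.001] 13.65 [-26.3   0.6  25.2]
```

Collar seated: hard stop with about 35 N along the axis at the expected depth. Release and withdraw.

```bash
python3 -m crank '[[45,0,0,-2,0,0,0],[45,0,0,-2,0,0,0],[45,0,0,-2,0,0,0],[45,0,0,-2,0,0,0],[45,0,0,-30,0,0,0],[45,0,0,-70,0,0,0],[45,0,0,-120,0,0,0],[45,0,0,-170,0,0,0]]' 30; python3 -m crank '[[45,150,-100,-60,0,0,0],[45,150,-100,-60,0,0,0],[45,150,-100,-60,0,0,0],[45,150,-100,-60,0,0,0],[45,150,-100,-60,0,0,0]]'; python3 - <<'E'
from h import *
import cv2
o=np.zeros((400,800,3),np.uint8)
o_,Rj,_=load();X,c,uv=cloud("side");L=Rj.inv().apply(X-o_)-[0,105,46]
m=(np.hypot(L[:,0],L[:,1])<16)&(L[:,2]>-5)&(L[:,2]<60);print(L[m][:,2].max(),np.percentile(L[m][:,2],[50,95]))
for i,(n,x,y,w) in enumerate((("side",270,80,150),("side",180,80,320))):
    p,d=optics.camera(n);o[:,i*400:i*400+400]=cv2.resize(p[y:y+w,x:x+w,::-1],(400,400),interpolation=cv2.INTER_CUBIC)
cv2.imwrite("pics/f1.png",o)
E
```

```text
clock: 14.45
eef_pos: [487.1, 7.6, 265.6]
eef_rot: [2.62, 0.0, 1.585]
wrist_force: [0.2, -0.8, 0.7]
finger_gap: 42.1
finger_force: 0.0
clock: 14.95
eef_pos: [367.0, 160.3, 267.1]
eef_rot: [2.618, -0.001, 1.594]
wrist_force: [1.0, -0.7, 0.1]
finger_gap: 42.5
finger_force: 0.0
45.26361047892367 [19.27125692 43.8089577 ]
```

View pics/f1.png

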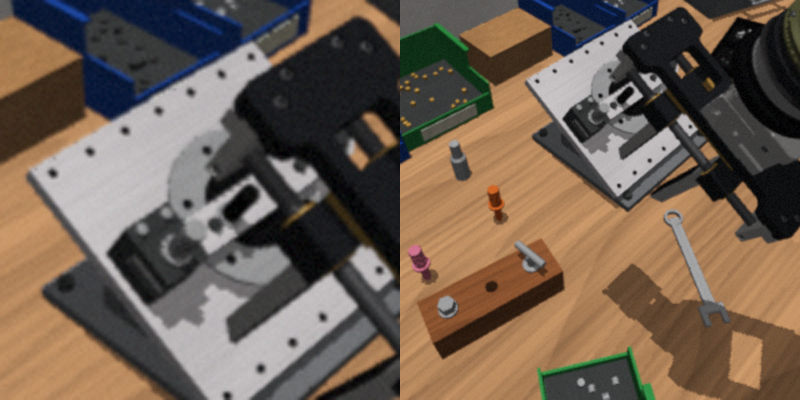

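The picture shows the pin seated on the clevis (crop (190,240)) with the strap closed. The hex and tee pins are still in the rack at (448,303) and (530,255), and the middle hole is empty. The knob top reads about 41 mm above the clevis once the depth bias is removed, against 40 mm expected. Hand in.

```bash
python3 -c "
from cell import manip; print(manip.sign_off())"
```

```text
the job is handed in; nothing more can be done
None
```

I closed the strap to its stop, pushed the lock pin home with its collar seated on the clevis, left the tee and hex pins in the rack, and handed the job in at about 15 s; the sign-off returned no verdict.

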